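# Pin the reel carriers into their locking docks

### The arm

A 7-joint arm with a two-finger parallel gripper is mounted at the origin on the work surface. World frame = base frame: x ahead of the robot, y to its left, z up, the work surface at z = 0. Lengths are in m, angles in rad, forces in N, time in s.
With the tool pointing down it reaches from about 0.4 to 0.875 m from the base axis. Payload 6.5 kg.
Tool frame: the origin (TCP) lies between the finger pads; the fingertips stand 17 mm ahead of it and the grasp point (between the pads) lies 2 mm behind it; z points along the fingers, y is the line along which they close (so a half turn about z gives the same grasp; the last joint's range is limited). The gripper opens to 88 mm and grips with 3 to 60 N. Pads are 18 mm wide; open, the fingers measure 123 mm over their backs; the gripper's body (75 mm by 187 mm) begins 45 mm behind the grasp point.
Start: joints at [-1.233, 0.536, -0.004, 1.538, 0.003, 1.067, -0.071], TCP at [0.255, 0.598, 0.256] pointing down, gripper open.
Joint ranges: [-2.7, 2.7], [-0.37, 2.16], [-1.27, 1.26], [0.24, 2.4], [-1.31, 4.45], [0.19, 1.91], [-2.76, 2.76]. Speed limits (rad/s): [2.39, 2.39, 3.14, 3.14, 3.14, 3.14, 3.14].

### API

Orientations are given as a rotation vector (axis times angle).
In Python, from station import arm gives the robot as it stands. The module is installed in compiled form; this text tells all that it offers. Calls block until the motion is done:
- arm.goto(position, orientation): joint-space move of the TCP to a pose.
- arm.move_l(position, rate=0.15, orientation=None, contact_N=None): straight line of the TCP; orientation=None keeps the orientation; rate is the mean speed in m/s. With contact_N (N) it stops when the force on the tool has changed by that much, and returns True; else False.
- arm.set_joints(angles): joint-space move.
- arm.let_go() and arm.grasp(strength=None): open the fingers fully, or close them until they stop; strength is the grip in N (None keeps the last).
- arm.dwell(seconds).
- arm.solve_ik(position, orientation): joint angles nearest the present ones, or None.
- arm.observe(): the state.
- arm.read_camera(name): name is "scene" or "top" or "wrist"; returns a dict with "img" (400x640x3 uint8, blue, green, red), "intrinsics" (3x3 intrinsics, pixels), "rvec" (rotation vector, rad) and "tvec" (3), from world to camera coordinates, as OpenCV has them; the wrist camera has in their place "T_tool_cam" (4x4, takes a point from camera to tool coordinates, whose origin is the TCP and whose axes are the flange's). Camera axes: x right, y down, z forward; pixel columns grow to the right and rows downward; lengths in m; the calibration is good to about 2 mm. A picture is of the moment at which its call begins: read the wrist's pose just before it. There is no depth.
A pose or a line that the arm cannot do raises arm.MotionError and nothing moves.
- arm.close_job(): hands the job in; it is judged then, once.
Trained networks look in a picture, given as the dict that the camera call returned (one of the last four; its "shot" number tells which), for a name from the list of things; names that differ only in an ending like _2 or _b are one class to them, and where a whole thing is asked for, a point or a joint stands for the part that bears it (a point fixed in the world has none). Each returns a list of dicts, best first, with "p" (0 to 1); they miss things now and then, are a little off and sometimes report something else, mostly with a low value. They report only what shows in the picture. A call takes as long as a camera call.
- arm.look_for(picture, target): "point" ([x, y, z] in m, in world coordinates, good to about 4 mm: the middle of the surface that is visible of it).
- arm.silhouettes(picture, target): "mask" (400x640 bool, what is visible of it).
The state is a dict: "clock": time; "joint_positions": joint angles; "dq": joint speeds; "joint_efforts": joint torques, N m; "position": TCP position; "ee_rot": TCP orientation; "wrist_force": force on the tool from outside, world axes, zero at the start; "torque": the same for the moment, N m; "finger_gap": finger opening in m; "gripper_force": force on a finger pad.
Only numpy, scipy, OpenCV 4.12 (cv2) and the standard library are available. Lean on these libraries where they do the work, as an engineer would, in place of code of your own. Each camera call takes 0.05 s, during which the arm holds its last target. There are 200 camera calls.

### The job

Seat every reel carrier standing on the bench in a free locking dock, lug down in the slot between the ears, and lock every carrier, the one already docked included, by pushing a retaining pin fully home through the front ear, the lug and the rear ear. Lay any pin left over in the pin tray, and leave the other things on the bench where they are.

Things in the scene. Friction and masses are not known exactly. Their poses are not given: they have to be found in the camera images.
- dock1: Fixed dock, all 4 alike: raised beam 142 x 40 mm (x -68..74), top z 70. Near the robot two steel ears cross it, 44 wide, up to z 114: front x -68..-60, rear -40..-32; 20 mm slot between takes the lug. Each has a 15 x 15 mm hole along x at y 0, z 100. Origin: on the table under the beam; x along beam, away from the robot. A seated carrier's frame = dock's, 70 mm up
- dock2: Fixed dock, all 4 alike: raised beam 142 x 40 mm (x -68..74), top z 70. Near the robot two steel ears cross it, 44 wide, up to z 114: front x -68..-60, rear -40..-32; 20 mm slot between takes the lug. Each has a 15 x 15 mm hole along x at y 0, z 100. Origin: on the table under the beam; x along beam, away from the robot. A seated carrier's frame = dock's, 70 mm up
- dock3: Fixed dock, all 4 alike: raised beam 142 x 40 mm (x -68..74), top z 70. Near the robot two steel ears cross it, 44 wide, up to z 114: front x -68..-60, rear -40..-32; 20 mm slot between takes the lug. Each has a 15 x 15 mm hole along x at y 0, z 100. Origin: on the table under the beam; x along beam, away from the robot. A seated carrier's frame = dock's, 70 mm up
- dock4: Fixed dock, all 4 alike: raised beam 142 x 40 mm (x -68..74), top z 70. Near the robot two steel ears cross it, 44 wide, up to z 114: front x -68..-60, rear -40..-32; 20 mm slot between takes the lug. Each has a 15 x 15 mm hole along x at y 0, z 100. Origin: on the table under the beam; x along beam, away from the robot. A seated carrier's frame = dock's, 70 mm up
- carrier1: Reel carrier, 0.25 kg, all 36 wide: base x -16..70 mm, lug x -56..-44, z 0..47, 22 x 22 mm hole along x at z 30; bridge z 47..54 joins lug to base over the rear ear. Film roll 80 across at x 34, z 8..24; white grip block 24 x 24 at x 34, z 24..72. Origin: underside, centre line; z up. Balances near the grip. Already sits in a dock, not pinned
- carrier2: Reel carrier, 0.25 kg, all 36 wide: base x -16..70 mm, lug x -56..-44, z 0..47, 22 x 22 mm hole along x at z 30; bridge z 47..54 joins lug to base over the rear ear. Film roll 80 across at x 34, z 8..24; white grip block 24 x 24 at x 34, z 24..72. Origin: underside, centre line; z up. Balances near the grip. On the table; may be absent
- carrier3: Reel carrier, 0.25 kg, all 36 wide: base x -16..70 mm, lug x -56..-44, z 0..47, 22 x 22 mm hole along x at z 30; bridge z 47..54 joins lug to base over the rear ear. Film roll 80 across at x 34, z 8..24; white grip block 24 x 24 at x 34, z 24..72. Origin: underside, centre line; z up. Balances near the grip. On the table; may be absent
- carrier4: Reel carrier, 0.25 kg, all 36 wide: base x -16..70 mm, lug x -56..-44, z 0..47, 22 x 22 mm hole along x at z 30; bridge z 47..54 joins lug to base over the rear ear. Film roll 80 across at x 34, z 8..24; white grip block 24 x 24 at x 34, z 24..72. Origin: underside, centre line; z up. Balances near the grip. On the table; may be absent
- pin1: Loose retaining pin, 80 g, lying: black handle 56 (x -28..28) x 22 x 28 mm high; steel shank along +x, x 28..74, 11 mm thick, axis z 14, last 10 mm tapered to 4. Origin: centre of handle's underside. Fully home: handle meets the front ear and juts 56 mm out over the table, tip 10 mm past the rear ear; let go, it sags up to 6 deg and stays
- pin1_mid (a point): point on the shank axis of pin1 18 mm ahead of the handle's front face: pin frame (46, 0, 14) mm; at dock frame (-50, 0, 100) mm, midway between the ears, when the pin is fully home
- pin2: Loose retaining pin, 80 g, lying: black handle 56 (x -28..28) x 22 x 28 mm high; steel shank along +x, x 28..74, 11 mm thick, axis z 14, last 10 mm tapered to 4. Origin: centre of handle's underside. Fully home: handle meets the front ear and juts 56 mm out over the table, tip 10 mm past the rear ear; let go, it sags up to 6 deg and stays
- pin2_mid (a point): point on the shank axis of pin2 18 mm ahead of the handle's front face: pin frame (46, 0, 14) mm; at dock frame (-50, 0, 100) mm, midway between the ears, when the pin is fully home
- pin3: Loose retaining pin, 80 g, lying: black handle 56 (x -28..28) x 22 x 28 mm high; steel shank along +x, x 28..74, 11 mm thick, axis z 14, last 10 mm tapered to 4. Origin: centre of handle's underside. Fully home: handle meets the front ear and juts 56 mm out over the table, tip 10 mm past the rear ear; let go, it sags up to 6 deg and stays
- pin3_mid (a point): point on the shank axis of pin3 18 mm ahead of the handle's front face: pin frame (46, 0, 14) mm; at dock frame (-50, 0, 100) mm, midway between the ears, when the pin is fully home
- pin4: Loose retaining pin, 80 g, lying: black handle 56 (x -28..28) x 22 x 28 mm high; steel shank along +x, x 28..74, 11 mm thick, axis z 14, last 10 mm tapered to 4. Origin: centre of handle's underside. Fully home: handle meets the front ear and juts 56 mm out over the table, tip 10 mm past the rear ear; let go, it sags up to 6 deg and stays
- pin4_mid (a point): point on the shank axis of pin4 18 mm ahead of the handle's front face: pin frame (46, 0, 14) mm; at dock frame (-50, 0, 100) mm, midway between the ears, when the pin is fully home
- tray: fixed grey open pin tray, 124 x 124 x 22 mm, walls and floor about 4 mm thick. Origin: centre of its underside
- film_core: bystander: empty white film core, ring 52 mm across, 18 mm high; origin at the centre of its underside
- loupe: bystander: black loupe, 48 mm across, 45 mm high; origin at the centre of its underside
- tape_roll: bystander: roll of paper tape, 70 mm across, 18 mm high; origin at the centre of its underside

How it is judged:
At the end, for the whole second after the job is handed in: Each carrier seated in a dock (8 mm along, 10 across, 6 in height; tilt < 4.5 deg, yaw < 8 deg) with a pin home through ears and lug (mid-shank point within 9 mm along, 10 mm across and in height of the lug hole); every other pin down inside the tray's walls; carriers and pins at rest (((x of carrier1 in the frame of dock1 between -0.008 and 0.008 m and y of carrier1 in the frame of dock1 between -0.01 and 0.01 m and z of carrier1 in the frame of dock1 between 0.064 and 0.076 m and angle between carrier1's own z axis and vertical below 0.08 rad and angle between the x axis of carrier1 and the x axis of dock1, either way round below 0.15 rad) or (x of carrier1 in the frame of dock2 between -0.008 and 0.008 m and y of carrier1 in the frame of dock2 between -0.01 and 0.01 m and z of carrier1 in the frame of dock2 between 0.064 and 0.076 m and angle between carrier1's own z axis and vertical below 0.08 rad and angle between the x axis of carrier1 and the x axis of dock2, either way round below 0.15 rad) or (x of carrier1 in the frame of dock3 between -0.008 and 0.008 m and y of carrier1 in the frame of dock3 between -0.01 and 0.01 m and z of carrier1 in the frame of dock3 between 0.064 and 0.076 m and angle between carrier1's own z axis and vertical below 0.08 rad and angle between the x axis of carrier1 and the x axis of dock3, either way round below 0.15 rad) or (x of carrier1 in the frame of dock4 between -0.008 and 0.008 m and y of carrier1 in the frame of dock4 between -0.01 and 0.01 m and z of carrier1 in the frame of dock4 between 0.064 and 0.076 m and angle between carrier1's own z axis and vertical below 0.08 rad and angle between the x axis of carrier1 and the x axis of dock4, either way round below 0.15 rad)) and ((x of pin1_mid in the frame of carrier1 between -0.059 and -0.041 m and y of pin1_mid in the frame of carrier1 between -0.01 and 0.01 m and z of pin1_mid in the frame of carrier1 between 0.02 and 0.04 m and angle between the x axis of pin1 and the x axis of carrier1, either way round below 0.25 rad) or (x of pin2_mid in the frame of carrier1 between -0.059 and -0.041 m and y of pin2_mid in the frame of carrier1 between -0.01 and 0.01 m and z of pin2_mid in the frame of carrier1 between 0.02 and 0.04 m and angle between the x axis of pin2 and the x axis of carrier1, either way round below 0.25 rad) or (x of pin3_mid in the frame of carrier1 between -0.059 and -0.041 m and y of pin3_mid in the frame of carrier1 between -0.01 and 0.01 m and z of pin3_mid in the frame of carrier1 between 0.02 and 0.04 m and angle between the x axis of pin3 and the x axis of carrier1, either way round below 0.25 rad) or (x of pin4_mid in the frame of carrier1 between -0.059 and -0.041 m and y of pin4_mid in the frame of carrier1 between -0.01 and 0.01 m and z of pin4_mid in the frame of carrier1 between 0.02 and 0.04 m and angle between the x axis of pin4 and the x axis of carrier1, either way round below 0.25 rad)) and ((x of carrier2 in the frame of dock1 between -0.008 and 0.008 m and y of carrier2 in the frame of dock1 between -0.01 and 0.01 m and z of carrier2 in the frame of dock1 between 0.064 and 0.076 m and angle between carrier2's own z axis and vertical below 0.08 rad and angle between the x axis of carrier2 and the x axis of dock1, either way round below 0.15 rad) or (x of carrier2 in the frame of dock2 between -0.008 and 0.008 m and y of carrier2 in the frame of dock2 between -0.01 and 0.01 m and z of carrier2 in the frame of dock2 between 0.064 and 0.076 m and angle between carrier2's own z axis and vertical below 0.08 rad and angle between the x axis of carrier2 and the x axis of dock2, either way round below 0.15 rad) or (x of carrier2 in the frame of dock3 between -0.008 and 0.008 m and y of carrier2 in the frame of dock3 between -0.01 and 0.01 m and z of carrier2 in the frame of dock3 between 0.064 and 0.076 m and angle between carrier2's own z axis and vertical below 0.08 rad and angle between the x axis of carrier2 and the x axis of dock3, either way round below 0.15 rad) or (x of carrier2 in the frame of dock4 between -0.008 and 0.008 m and y of carrier2 in the frame of dock4 between -0.01 and 0.01 m and z of carrier2 in the frame of dock4 between 0.064 and 0.076 m and angle between carrier2's own z axis and vertical below 0.08 rad and angle between the x axis of carrier2 and the x axis of dock4, either way round below 0.15 rad)) and ((x of pin1_mid in the frame of carrier2 between -0.059 and -0.041 m and y of pin1_mid in the frame of carrier2 between -0.01 and 0.01 m and z of pin1_mid in the frame of carrier2 between 0.02 and 0.04 m and angle between the x axis of pin1 and the x axis of carrier2, either way round below 0.25 rad) or (x of pin2_mid in the frame of carrier2 between -0.059 and -0.041 m and y of pin2_mid in the frame of carrier2 between -0.01 and 0.01 m and z of pin2_mid in the frame of carrier2 between 0.02 and 0.04 m and angle between the x axis of pin2 and the x axis of carrier2, either way round below 0.25 rad) or (x of pin3_mid in the frame of carrier2 between -0.059 and -0.041 m and y of pin3_mid in the frame of carrier2 between -0.01 and 0.01 m and z of pin3_mid in the frame of carrier2 between 0.02 and 0.04 m and angle between the x axis of pin3 and the x axis of carrier2, either way round below 0.25 rad) or (x of pin4_mid in the frame of carrier2 between -0.059 and -0.041 m and y of pin4_mid in the frame of carrier2 between -0.01 and 0.01 m and z of pin4_mid in the frame of carrier2 between 0.02 and 0.04 m and angle between the x axis of pin4 and the x axis of carrier2, either way round below 0.25 rad)) and ((x of carrier3 in the frame of dock1 between -0.008 and 0.008 m and y of carrier3 in the frame of dock1 between -0.01 and 0.01 m and z of carrier3 in the frame of dock1 between 0.064 and 0.076 m and angle between carrier3's own z axis and vertical below 0.08 rad and angle between the x axis of carrier3 and the x axis of dock1, either way round below 0.15 rad) or (x of carrier3 in the frame of dock2 between -0.008 and 0.008 m and y of carrier3 in the frame of dock2 between -0.01 and 0.01 m and z of carrier3 in the frame of dock2 between 0.064 and 0.076 m and angle between carrier3's own z axis and vertical below 0.08 rad and angle between the x axis of carrier3 and the x axis of dock2, either way round below 0.15 rad) or (x of carrier3 in the frame of dock3 between -0.008 and 0.008 m and y of carrier3 in the frame of dock3 between -0.01 and 0.01 m and z of carrier3 in the frame of dock3 between 0.064 and 0.076 m and angle between carrier3's own z axis and vertical below 0.08 rad and angle between the x axis of carrier3 and the x axis of dock3, either way round below 0.15 rad) or (x of carrier3 in the frame of dock4 between -0.008 and 0.008 m and y of carrier3 in the frame of dock4 between -0.01 and 0.01 m and z of carrier3 in the frame of dock4 between 0.064 and 0.076 m and angle between carrier3's own z axis and vertical below 0.08 rad and angle between the x axis of carrier3 and the x axis of dock4, either way round below 0.15 rad)) and ((x of pin1_mid in the frame of carrier3 between -0.059 and -0.041 m and y of pin1_mid in the frame of carrier3 between -0.01 and 0.01 m and z of pin1_mid in the frame of carrier3 between 0.02 and 0.04 m and angle between the x axis of pin1 and the x axis of carrier3, either way round below 0.25 rad) or (x of pin2_mid in the frame of carrier3 between -0.059 and -0.041 m and y of pin2_mid in the frame of carrier3 between -0.01 and 0.01 m and z of pin2_mid in the frame of carrier3 between 0.02 and 0.04 m and angle between the x axis of pin2 and the x axis of carrier3, either way round below 0.25 rad) or (x of pin3_mid in the frame of carrier3 between -0.059 and -0.041 m and y of pin3_mid in the frame of carrier3 between -0.01 and 0.01 m and z of pin3_mid in the frame of carrier3 between 0.02 and 0.04 m and angle between the x axis of pin3 and the x axis of carrier3, either way round below 0.25 rad) or (x of pin4_mid in the frame of carrier3 between -0.059 and -0.041 m and y of pin4_mid in the frame of carrier3 between -0.01 and 0.01 m and z of pin4_mid in the frame of carrier3 between 0.02 and 0.04 m and angle between the x axis of pin4 and the x axis of carrier3, either way round below 0.25 rad)) and ((x of carrier4 in the frame of dock1 between -0.008 and 0.008 m and y of carrier4 in the frame of dock1 between -0.01 and 0.01 m and z of carrier4 in the frame of dock1 between 0.064 and 0.076 m and angle between carrier4's own z axis and vertical below 0.08 rad and angle between the x axis of carrier4 and the x axis of dock1, either way round below 0.15 rad) or (x of carrier4 in the frame of dock2 between -0.008 and 0.008 m and y of carrier4 in the frame of dock2 between -0.01 and 0.01 m and z of carrier4 in the frame of dock2 between 0.064 and 0.076 m and angle between carrier4's own z axis and vertical below 0.08 rad and angle between the x axis of carrier4 and the x axis of dock2, either way round below 0.15 rad) or (x of carrier4 in the frame of dock3 between -0.008 and 0.008 m and y of carrier4 in the frame of dock3 between -0.01 and 0.01 m and z of carrier4 in the frame of dock3 between 0.064 and 0.076 m and angle between carrier4's own z axis and vertical below 0.08 rad and angle between the x axis of carrier4 and the x axis of dock3, either way round below 0.15 rad) or (x of carrier4 in the frame of dock4 between -0.008 and 0.008 m and y of carrier4 in the frame of dock4 between -0.01 and 0.01 m and z of carrier4 in the frame of dock4 between 0.064 and 0.076 m and angle between carrier4's own z axis and vertical below 0.08 rad and angle between the x axis of carrier4 and the x axis of dock4, either way round below 0.15 rad)) and ((x of pin1_mid in the frame of carrier4 between -0.059 and -0.041 m and y of pin1_mid in the frame of carrier4 between -0.01 and 0.01 m and z of pin1_mid in the frame of carrier4 between 0.02 and 0.04 m and angle between the x axis of pin1 and the x axis of carrier4, either way round below 0.25 rad) or (x of pin2_mid in the frame of carrier4 between -0.059 and -0.041 m and y of pin2_mid in the frame of carrier4 between -0.01 and 0.01 m and z of pin2_mid in the frame of carrier4 between 0.02 and 0.04 m and angle between the x axis of pin2 and the x axis of carrier4, either way round below 0.25 rad) or (x of pin3_mid in the frame of carrier4 between -0.059 and -0.041 m and y of pin3_mid in the frame of carrier4 between -0.01 and 0.01 m and z of pin3_mid in the frame of carrier4 between 0.02 and 0.04 m and angle between the x axis of pin3 and the x axis of carrier4, either way round below 0.25 rad) or (x of pin4_mid in the frame of carrier4 between -0.059 and -0.041 m and y of pin4_mid in the frame of carrier4 between -0.01 and 0.01 m and z of pin4_mid in the frame of carrier4 between 0.02 and 0.04 m and angle between the x axis of pin4 and the x axis of carrier4, either way round below 0.25 rad)) and ((x of pin1 in the frame of tray between -0.062 and 0.062 m and y of pin1 in the frame of tray between -0.062 and 0.062 m and x of pin1_mid in the frame of tray between -0.062 and 0.062 m and y of pin1_mid in the frame of tray between -0.062 and 0.062 m and height (world z) of pin1 below 0.03 m and height (world z) of pin1_mid below 0.035 m) or (x of pin1_mid in the frame of carrier1 between -0.059 and -0.041 m and y of pin1_mid in the frame of carrier1 between -0.01 and 0.01 m and z of pin1_mid in the frame of carrier1 between 0.02 and 0.04 m and angle between the x axis of pin1 and the x axis of carrier1, either way round below 0.25 rad) or (x of pin1_mid in the frame of carrier2 between -0.059 and -0.041 m and y of pin1_mid in the frame of carrier2 between -0.01 and 0.01 m and z of pin1_mid in the frame of carrier2 between 0.02 and 0.04 m and angle between the x axis of pin1 and the x axis of carrier2, either way round below 0.25 rad) or (x of pin1_mid in the frame of carrier3 between -0.059 and -0.041 m and y of pin1_mid in the frame of carrier3 between -0.01 and 0.01 m and z of pin1_mid in the frame of carrier3 between 0.02 and 0.04 m and angle between the x axis of pin1 and the x axis of carrier3, either way round below 0.25 rad) or (x of pin1_mid in the frame of carrier4 between -0.059 and -0.041 m and y of pin1_mid in the frame of carrier4 between -0.01 and 0.01 m and z of pin1_mid in the frame of carrier4 between 0.02 and 0.04 m and angle between the x axis of pin1 and the x axis of carrier4, either way round below 0.25 rad)) and ((x of pin2 in the frame of tray between -0.062 and 0.062 m and y of pin2 in the frame of tray between -0.062 and 0.062 m and x of pin2_mid in the frame of tray between -0.062 and 0.062 m and y of pin2_mid in the frame of tray between -0.062 and 0.062 m and height (world z) of pin2 below 0.03 m and height (world z) of pin2_mid below 0.035 m) or (x of pin2_mid in the frame of carrier1 between -0.059 and -0.041 m and y of pin2_mid in the frame of carrier1 between -0.01 and 0.01 m and z of pin2_mid in the frame of carrier1 between 0.02 and 0.04 m and angle between the x axis of pin2 and the x axis of carrier1, either way round below 0.25 rad) or (x of pin2_mid in the frame of carrier2 between -0.059 and -0.041 m and y of pin2_mid in the frame of carrier2 between -0.01 and 0.01 m and z of pin2_mid in the frame of carrier2 between 0.02 and 0.04 m and angle between the x axis of pin2 and the x axis of carrier2, either way round below 0.25 rad) or (x of pin2_mid in the frame of carrier3 between -0.059 and -0.041 m and y of pin2_mid in the frame of carrier3 between -0.01 and 0.01 m and z of pin2_mid in the frame of carrier3 between 0.02 and 0.04 m and angle between the x axis of pin2 and the x axis of carrier3, either way round below 0.25 rad) or (x of pin2_mid in the frame of carrier4 between -0.059 and -0.041 m and y of pin2_mid in the frame of carrier4 between -0.01 and 0.01 m and z of pin2_mid in the frame of carrier4 between 0.02 and 0.04 m and angle between the x axis of pin2 and the x axis of carrier4, either way round below 0.25 rad)) and ((x of pin3 in the frame of tray between -0.062 and 0.062 m and y of pin3 in the frame of tray between -0.062 and 0.062 m and x of pin3_mid in the frame of tray between -0.062 and 0.062 m and y of pin3_mid in the frame of tray between -0.062 and 0.062 m and height (world z) of pin3 below 0.03 m and height (world z) of pin3_mid below 0.035 m) or (x of pin3_mid in the frame of carrier1 between -0.059 and -0.041 m and y of pin3_mid in the frame of carrier1 between -0.01 and 0.01 m and z of pin3_mid in the frame of carrier1 between 0.02 and 0.04 m and angle between the x axis of pin3 and the x axis of carrier1, either way round below 0.25 rad) or (x of pin3_mid in the frame of carrier2 between -0.059 and -0.041 m and y of pin3_mid in the frame of carrier2 between -0.01 and 0.01 m and z of pin3_mid in the frame of carrier2 between 0.02 and 0.04 m and angle between the x axis of pin3 and the x axis of carrier2, either way round below 0.25 rad) or (x of pin3_mid in the frame of carrier3 between -0.059 and -0.041 m and y of pin3_mid in the frame of carrier3 between -0.01 and 0.01 m and z of pin3_mid in the frame of carrier3 between 0.02 and 0.04 m and angle between the x axis of pin3 and the x axis of carrier3, either way round below 0.25 rad) or (x of pin3_mid in the frame of carrier4 between -0.059 and -0.041 m and y of pin3_mid in the frame of carrier4 between -0.01 and 0.01 m and z of pin3_mid in the frame of carrier4 between 0.02 and 0.04 m and angle between the x axis of pin3 and the x axis of carrier4, either way round below 0.25 rad)) and ((x of pin4 in the frame of tray between -0.062 and 0.062 m and y of pin4 in the frame of tray between -0.062 and 0.062 m and x of pin4_mid in the frame of tray between -0.062 and 0.062 m and y of pin4_mid in the frame of tray between -0.062 and 0.062 m and height (world z) of pin4 below 0.03 m and height (world z) of pin4_mid below 0.035 m) or (x of pin4_mid in the frame of carrier1 between -0.059 and -0.041 m and y of pin4_mid in the frame of carrier1 between -0.01 and 0.01 m and z of pin4_mid in the frame of carrier1 between 0.02 and 0.04 m and angle between the x axis of pin4 and the x axis of carrier1, either way round below 0.25 rad) or (x of pin4_mid in the frame of carrier2 between -0.059 and -0.041 m and y of pin4_mid in the frame of carrier2 between -0.01 and 0.01 m and z of pin4_mid in the frame of carrier2 between 0.02 and 0.04 m and angle between the x axis of pin4 and the x axis of carrier2, either way round below 0.25 rad) or (x of pin4_mid in the frame of carrier3 between -0.059 and -0.041 m and y of pin4_mid in the frame of carrier3 between -0.01 and 0.01 m and z of pin4_mid in the frame of carrier3 between 0.02 and 0.04 m and angle between the x axis of pin4 and the x axis of carrier3, either way round below 0.25 rad) or (x of pin4_mid in the frame of carrier4 between -0.059 and -0.041 m and y of pin4_mid in the frame of carrier4 between -0.01 and 0.01 m and z of pin4_mid in the frame of carrier4 between 0.02 and 0.04 m and angle between the x axis of pin4 and the x axis of carrier4, either way round below 0.25 rad)) and linear speed of each of carrier1, carrier2, carrier3, carrier4, pin1, pin2, pin3, pin4 below 0.03 m/s); the robot touches nothing.
It fails at once if film core pushed more than 5 cm from its place (distance of film_core from where it was at the start of the episode above 0.05 m).
It fails at once if loupe pushed more than 5 cm from its place (distance of loupe from where it was at the start of the episode above 0.05 m).
It fails at once if tape roll pushed more than 5 cm from its place (distance of tape_roll from where it was at the start of the episode above 0.05 m).
Of carrier2, carrier3, carrier4 only 2 to 3 are there at a start; the rules pass over those that are not, and their reading is None.
At some moment in a run one of pin1, pin2, pin3, pin4 may be knocked a few centimetres aside while the robot is not near it.
It also fails if it takes over 210 s, if anything falls off the work surface, if the arm or the gripper's body presses on something with over 40 N, if the wrist force passes 120 N, or if a joint passes its speed limit or range.

## Working session

There is one attempt and no reset: what is moved stays moved. The work goes in short steps, each a Python script; the robot and the scene stay as the last script left them, time stands still between calls to the robot, and variables do not carry over. Pictures are saved under pics/ and viewed, at most 14 in all, crops included, and the job is handed in when it is done.

```bash
mkdir -p pics
cat > h.py <<'E'
import numpy as np, cv2
from station import arm
from scipy.spatial.transform import Rotation as R
def rows(): return arm.observe()
E
python3 - <<'E'
from h import *
o=arm.observe(); print(o['clock'],o['position'],o['ee_rot'],o['finger_gap'],o['wrist_force'])
for c in ['top','scene']:
    p=arm.read_camera(c); cv2.imwrite(f'pics/{c}0.png',p['img'])
    print(c,p['intrinsics'].tolist() if hasattr(p['intrinsics'],'tolist') else p['intrinsics'],p['rvec'],p['tvec'])
    for n in ['dock1','carrier1','pin1','tray','film_core','loupe','tape_roll']:
        for d in arm.look_for(p,n): print(n,np.round(d['point'],3),round(d['p'],2))
print(arm.observe()['clock'])
E
```

```text
0.0 [0.25517518 0.5971712  0.25482562] [-6.29819701e-01 -3.07760843e+00  2.72871588e-03] 0.08800068296093837 [-0.5000971   0.11304555 -0.58308447]
top [[381.72156676156095, 0.0, 322.0570522602186], [0.0, 381.72156676156095, 200.6330415075919], [0.0, 0.0, 1.0]] [ 2.15086642 -2.16652974  0.0982397 ] [0.02965508 0.61234479 1.01365099]
dock1 [0.6   0.214 0.071] 0.81
dock1 [ 0.567 -0.236  0.026] 0.76
dock1 [ 0.613 -0.07   0.069] 0.74
dock1 [0.614 0.073 0.073] 0.72
carrier1 [ 0.616 -0.246  0.096] 0.92
carrier1 [ 0.443 -0.08   0.024] 0.88
carrier1 [0.454 0.088 0.021] 0.8
carrier1 [0.615 0.079 0.072] 0.21
pin1 [ 0.452 -0.42   0.029] 0.75
pin1 [ 0.588 -0.408  0.029] 0.63
pin1 [0.437 0.414 0.032] 0.56
pin1 [0.601 0.42  0.02 ] 0.53
tray [0.418 0.242 0.005] 0.69
film_core [0.714 0.348 0.016] 0.57
loupe [ 0.702 -0.371  0.051] 0.68
tape_roll [0.771 0.009 0.017] 0.5
scene [[384.3910261333648, 0.0, 319.95863498009544], [0.0, 384.3910261333648, 198.2023444052776], [0.0, 0.0, 1.0]] [ 1.86928332  1.54925473 -0.68478684] [-0.10478967 -0.34264928  1.60895262]
dock1 [0.629 0.075 0.067] 0.78
dock1 [ 0.595 -0.402  0.022] 0.71
dock1 [0.612 0.215 0.07 ] 0.68
dock1 [ 0.668 -0.242  0.024] 0.65
dock1 [ 0.632 -0.074  0.072] 0.56
carrier1 [0.464 0.078 0.043] 0.69
carrier1 [ 0.45  -0.094  0.038] 0.59
carrier1 [ 0.641 -0.254  0.09 ] 0.57
pin1 [0.607 0.417 0.018] 0.69
pin1 [0.448 0.411 0.023] 0.6
pin1 [ 0.598 -0.409  0.026] 0.55
tray [0.399 0.23  0.007] 0.72
film_core [0.72  0.346 0.015] 0.71
film_core [0.448 0.408 0.022] 0.31
film_core [ 0.632 -0.074  0.072] 0.29
loupe [ 0.719 -0.372  0.047] 0.85
loupe [ 0.599 -0.407  0.026] 0.3
tape_roll [0.782 0.006 0.019] 0.88
0.8
```

View pics/top0.png

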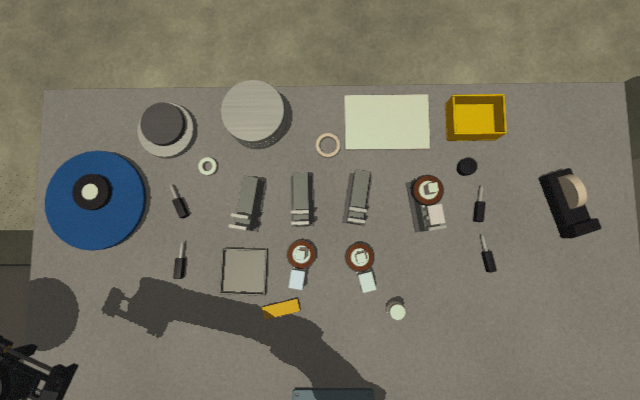

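View pics/scene0.png

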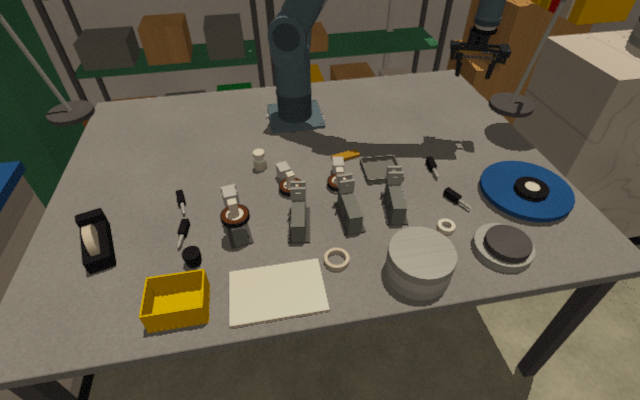

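```bash
cat > h.py <<'E'
import numpy as np, cv2
from station import arm
from scipy.spatial.transform import Rotation as R
from scipy.optimize import minimize
def down(psi): return (R.from_euler('z',psi)*R.from_euler('x',np.pi)).as_rotvec()
def box(x0,x1,y0,y1,z0,z1): return np.array([[x,y,z] for x in(x0,x1) for y in(y0,y1) for z in(z0,z1)],float)/1000
def cyl(cx,r,z0,z1): return np.array([[cx+r*np.cos(a),r*np.sin(a),z] for a in np.linspace(0,2*np.pi,24,endpoint=False) for z in(z0,z1)])/1000
MODEL={'dock':[box(-68,74,-20,20,0,70),box(-68,-60,-22,22,70,114),box(-40,-32,-22,22,70,114)],
 'carrier':[box(-16,70,-18,18,0,8),box(-56,-44,-18,18,0,47),box(-56,-16,-18,18,47,54),box(-16,-8,-18,18,0,54),cyl(34,40,8,24),box(22,46,-12,12,24,72)],
 'pin':[box(-28,28,-11,11,0,28),box(28,64,-5.5,5.5,8.5,19.5),np.vstack([box(64,64.1,-5.5,5.5,8.5,19.5),box(74,74.1,-2,2,12,16)])],
 'tray':[box(-62,62,-62,62,0,22)]}
def snap(cam):
    o=arm.observe() if cam=='wrist' else None
    p=arm.read_camera(cam); K=np.asarray(p['intrinsics'])
    if cam=='wrist':
        T=np.eye(4);T[:3,:3]=R.from_rotvec(o['ee_rot']).as_matrix();T[:3,3]=o['position']
        W=np.linalg.inv(T@np.asarray(p['T_tool_cam']))
    else:
        W=np.eye(4);W[:3,:3]=R.from_rotvec(p['rvec']).as_matrix();W[:3,3]=p['tvec']
    return p,K,W
def hulls(kind,s,z,K,W):
    M=R.from_euler('z',s[2]).as_matrix(); out=[]
    for B in MODEL[kind]:
        q=(B@M.T+[s[0],s[1],z])@W[:3,:3].T+W[:3,3]
        uv=(q@K.T); uv=uv[:,:2]/uv[:,2:]
        out.append(cv2.convexHull(uv.astype(np.float32))[:,0])
    return out
def fit(kind,mask,s0,z,K,W,full=False):
    """s=(x,y,yaw) maximising soft IoU of projected model with mask"""
    ys,xs=np.where(mask); u0,v0=max(xs.min()-25,0),max(ys.min()-25,0); u1,v1=min(xs.max()+25,640),min(ys.max()+25,400)
    m=mask[v0:v1,u0:u1].astype(np.float32); S=4
    def ren(s):
        im=np.zeros((S*(v1-v0),S*(u1-u0)),np.uint8)
        for h in hulls(kind,s,z,K,W): cv2.fillConvexPoly(im,np.round(((h+.5-[u0,v0])*S-.5)*16).astype(np.int32),1,shift=4)
        return cv2.resize(im.astype(np.float32),(u1-u0,v1-v0),interpolation=cv2.INTER_AREA)
    def cost(s):
        r=ren(s); return 1-np.minimum(r,m).sum()/np.maximum(r,m).sum()
    best=None
    for dy in (-.35,0,.35):
        s=np.array(s0,float)+[0,0,dy]
        q=minimize(cost,s,method='Nelder-Mead',options=dict(initial_simplex=s+np.array([[0,0,0],[.02,0,0],[0,.02,0],[0,0,.2]]),xatol=1e-4,fatol=1e-5,maxiter=300))
        if best is None or q.fun<best.fun: best=q
    return best.x,1-best.fun
def find(kind,cam,zf=lambda c:0.,n=None,S=None):
    p,K,W=S or snap(cam); res=[]
    for d in arm.silhouettes(p,n or (kind if kind=='tray' else kind+'1')):
        m=np.asarray(d['mask'])
        if d['p']<.3 or m.sum()<60: continue
        u=np.array([*np.argwhere(m).mean(0)[::-1],1]); ray=W[:3,:3].T@np.linalg.solve(K,u); c=-W[:3,:3].T@W[:3,3]
        g=c+ray*((.04-c[2])/ray[2])
        z=zf(g); s,f=fit(kind,m,[g[0],g[1],0],z,K,W); ys,xs=np.where(m)
        edge=xs.min()<2 or xs.max()>637 or ys.min()<2 or ys.max()>397
        res.append((kind,np.round(s,4).tolist(),round(z,3),round(f,3),round(d['p'],2),'EDGE' if edge else ''))
    return res,(p,K,W)
def overlay(img,res,K,W,fn):
    im=img.copy()
    for r in res: 
        for h in hulls(r[0],r[1],r[2],K,W): cv2.polylines(im,[np.round(h*16).astype(np.int32)],True,(0,255,0),1,shift=4)
    cv2.imwrite(fn,im)
zc=lambda g:.07 if g[0]>.54 else 0.
E
python3 - <<'E'
from h import *
S=None;al=[]
for k,z in [('dock',lambda g:0.),('carrier',zc),('pin',lambda g:0.),('tray',lambda g:0.)]:
    r,S=find(k,'top',z,S=S); al+=r
    for q in r: print(*q)
overlay(S[0]['img'],al,S[1],S[2],'pics/t1.png')
for tp in [(.5,.36),(.5,.1),(.5,-.12),(.5,-.36)]:
  for h in (.45,.4,.35): print(tp,h,[arm.solve_ik([*tp,h],down(a)) is not None for a in (0,np.pi,np.pi/2,-np.pi/2)])
p=arm.read_camera('wrist');print(np.round(p['T_tool_cam'],3),np.round(p['intrinsics'],0).tolist())
E
```

```text
dock [0.6026, 0.2244, -0.1484] 0.0 0.83 0.97 
dock [0.5863, -0.229, 0.496] 0.0 0.417 0.93 
dock [0.6174, -0.0724, -0.1529] 0.0 0.744 0.75 
dock [0.5942, -0.3975, -0.7386] 0.0 0.219 0.38 
carrier [0.4258, -0.0848, 0.2466] 0.0 0.943 0.82 
carrier [0.5991, -0.2548, 0.1493] 0.07 0.953 0.81 
carrier [0.4348, 0.0884, -0.165] 0.0 0.957 0.72 
carrier [0.6031, -0.3884, -0.5648] 0.07 0.233 0.44 
carrier [0.6421, -0.3516, -0.1872] 0.07 0.252 0.37 
pin [0.4321, 0.4194, -0.0801] 0.0 0.849 0.84 
pin [0.5976, 0.422, 0.4609] 0.0 0.773 0.77 
pin [0.582, -0.4086, -0.1512] 0.0 0.867 0.73 
pin [0.4453, -0.4285, 0.2198] 0.0 0.755 0.65 
tray [0.4225, 0.2421, -0.0389] 0.0 0.977 0.85 
(0.5, 0.36) 0.45 [True, True, True, True]
(0.5, 0.36) 0.4 [True, True, True, True]
(0.5, 0.36) 0.35 [True, True, True, True]
(0.5, 0.1) 0.45 [True, True, True, True]
(0.5, 0.1) 0.4 [True, True, True, True]
(0.5, 0.1) 0.35 [True, True, True, True]
(0.5, -0.12) 0.45 [True, True, True, True]
(0.5, -0.12) 0.4 [True, True, True, True]
(0.5, -0.12) 0.35 [True, True, True, True]
(0.5, -0.36) 0.45 [True, True, True, True]
(0.5, -0.36) 0.4 [True, True, True, True]
(0.5, -0.36) 0.35 [True, True, True, True]
[[ 0.    -0.957 -0.29   0.075]
 [ 1.     0.     0.     0.002]
 [ 0.    -0.29   0.957 -0.128]
 [ 0.     0.     0.     1.   ]] [[277.0, 0.0, 317.0], [0.0, 277.0, 194.0], [0.0, 0.0, 1.0]]
```

```bash
python3 - <<'E'
from h import *
import json
for i,(x,y) in enumerate([(.5,.40),(.52,.16),(.52,-.02),(.52,-.22),(.5,-.40)]):
    arm.goto([x,y,.25],down(np.pi)); arm.dwell(.2)
    S=None;al=[]
    for k,z in [('dock',lambda g:0.),('carrier',zc),('pin',lambda g:0.),('tray',lambda g:0.)]:
        if (k=='pin')!=(i in(0,4)) : continue
        r,S=find(k,'wrist',z,S=S); al+=[q for q in r if q[3]>.6]
    print('view',i,round(arm.observe()['clock'],1))
    for q in al: print(*q)
    overlay(S[0]['img'],al,S[1],S[2],f'pics/w{i}.png')
    cv2.imwrite(f'pics/raw{i}.png',S[0]['img']); np.savez(f'v{i}.npz',K=S[1],W=S[2])
print(arm.observe()['joint_positions'])
E
python3 -c "
import cv2,numpy as np
a=[cv2.resize(cv2.imread(f'pics/w{i}.png'),(400,250),interpolation=cv2.INTER_AREA) for i in range(1,5)]
cv2.imwrite('pics/m1.png',np.vstack([np.hstack(a[:2]),np.hstack(a[2:])]))"
```

```text
view 0 2.6
pin [0.4311, 0.4222, -0.0808] 0.0 0.919 0.8 
pin [0.5974, 0.4249, 0.4315] 0.0 0.881 0.67 
view 1 4.0
dock [0.5614, -0.2509, 0.3083] 0.0 0.804 0.82 EDGE
dock [0.6022, 0.0918, -0.0039] 0.0 0.775 0.77 
dock [0.5993, 0.2271, -0.1331] 0.0 0.812 0.63 
dock [0.6148, -0.0608, -0.0395] 0.0 0.672 0.59 
carrier [0.4257, -0.0814, 0.251] 0.0 0.971 0.89 
carrier [0.4337, 0.0906, -0.1496] 0.0 0.973 0.79 
carrier [0.6407, -0.2746, -1.0428] 0.07 0.915 0.53 EDGE
tray [0.421, 0.2445, -0.0435] 0.0 0.983 0.9 
view 2 5.1
dock [0.5995, 0.0706, 0.0001] 0.0 0.721 0.94 
dock [0.594, -0.2396, 0.1659] 0.0 0.659 0.91 
dock [0.6063, -0.0649, -0.2206] 0.0 0.714 0.8 
dock [0.5989, 0.219, -0.187] 0.0 0.742 0.62 
carrier [0.4337, 0.0899, -0.1523] 0.0 0.976 0.85 
carrier [0.4258, -0.0821, 0.2566] 0.0 0.976 0.84 
tray [0.4207, 0.2437, -0.0396] 0.0 0.982 0.9 
view 3 6.3
dock [0.5736, 0.2266, -0.0124] 0.0 0.711 0.69 EDGE
dock [0.6106, 0.0751, 0.0684] 0.0 0.714 0.56 
carrier [0.5996, -0.2522, 0.1439] 0.07 0.747 0.97 
carrier [0.426, -0.0824, 0.2574] 0.0 0.946 0.93 
carrier [0.4336, 0.0898, -0.1477] 0.0 0.972 0.76 
tray [0.4206, 0.2442, 1.5274] 0.0 0.967 0.72 EDGE
view 4 7.4
pin [0.582, -0.4064, -0.1391] 0.0 0.859 0.94 
pin [0.4452, -0.4255, 0.2085] 0.0 0.865 0.92 
[ 0.45633407  0.52965465  0.20979915  1.58183893 -0.12277286  1.04295032
  2.27297082]
```

View pics/m1.png

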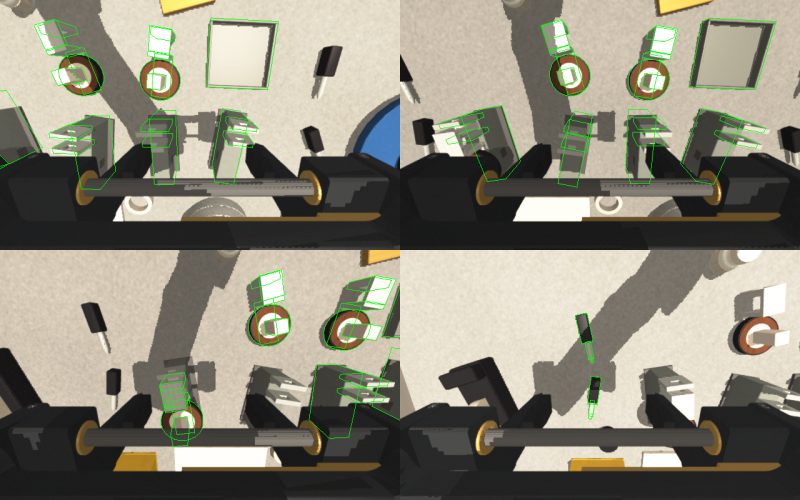

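Run:
```python
from h import *
tiles=[]
for i,(x,y) in enumerate([(.68,-.18),(.68,.0),(.68,.16)]):
    arm.goto([x,y,.25],down(np.pi)); arm.dwell(.2)
    S=None;al=[]
    for k,z in [('dock',lambda g:0.),('carrier',zc)]:
        r,S=find(k,'wrist',z,S=S); al+=[q for q in r if q[3]>.6]
    print('view',i,round(arm.observe()['clock'],1))
    for q in al: print(*q)
    cv2.imwrite(f'pics/d{i}raw.png',S[0]['img']); np.savez(f'd{i}.npz',K=S[1],W=S[2])
    overlay(S[0]['img'],al,S[1],S[2],f'pics/d{i}.png'); im=cv2.imread(f'pics/d{i}.png')
    m2=S[0]['img'].copy(); M=[]
    for d in arm.silhouettes(S[0],'dock1'):
        m=np.asarray(d['mask']);M.append(m); m2[m]=m2[m]//2+np.array([0,0,127],np.uint8)
    np.save(f'd{i}m.npy',np.array(M))
    tiles.append(np.hstack([im,m2])[:300])
t=np.vstack(tiles); cv2.imwrite('pics/m2.png',cv2.resize(t,(800,562),interpolation=cv2.INTER_AREA))
```

```text
view 0 8.8
dock [0.6167, -0.0719, -0.1674] 0.0 0.876 0.91 
dock [0.5996, 0.2178, -0.1626] 0.0 0.926 0.81 EDGE
dock [0.6128, 0.0812, 0.0223] 0.0 0.914 0.58 EDGE
carrier [0.5986, -0.2524, 0.1523] 0.07 0.971 0.84 
view 1 10.0
dock [0.6167, -0.0692, -0.1564] 0.0 0.856 0.86 
dock [0.5954, -0.2381, 0.1838] 0.0 0.653 0.8 EDGE
dock [0.6125, 0.0823, 0.0136] 0.0 0.869 0.6 
dock [0.6023, 0.2273, -0.1729] 0.0 0.91 0.57 
carrier [0.5987, -0.2522, 0.1485] 0.07 0.943 0.65 EDGE
view 2 11.1
dock [0.6173, -0.0679, -0.1604] 0.0 0.903 0.89 
dock [0.5955, -0.2403, 0.1585] 0.0 0.98 0.75 EDGE
dock [0.6127, 0.0849, 0.0301] 0.0 0.865 0.62 
dock [0.6025, 0.2281, -0.1651] 0.0 0.867 0.59
```

View pics/m2.png

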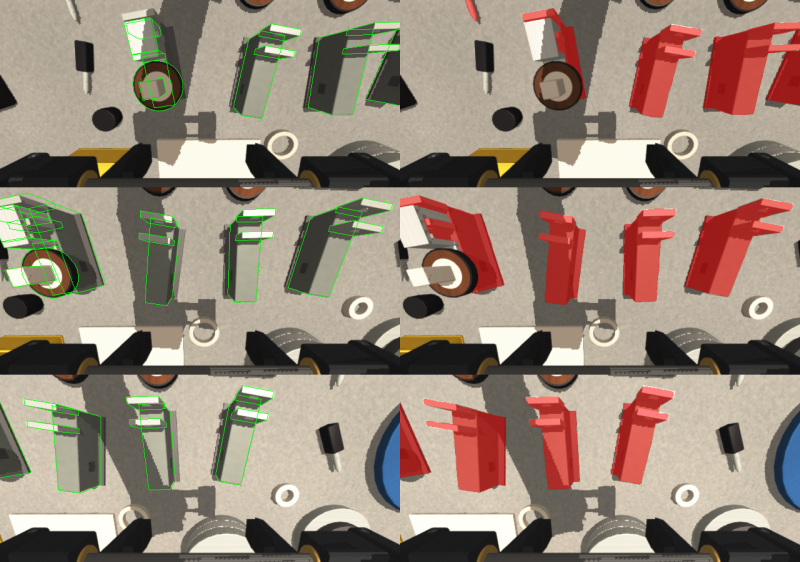

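Run:
```python
import cv2,numpy as np
a=cv2.imread('pics/d1.png')[30:260,200:460]; b=cv2.imread('pics/d1raw.png')[30:260,200:460]
cv2.imwrite('pics/c1.png',cv2.resize(np.hstack([a,b]),None,fx=1.53,fy=2.4,interpolation=cv2.INTER_CUBIC))
```

```text
(no output)
```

View pics/c1.png

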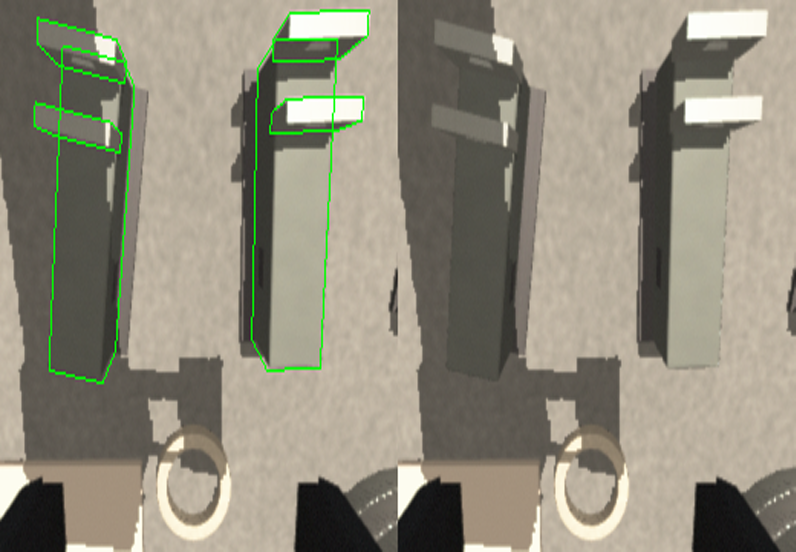

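Run:
```python
import numpy as np, h
from h import *
base=MODEL['dock'][:3]
G={'A':(.602,.226),'B':(.613,.083),'C':(.617,-.07),'D':(.599,-.252)}
for w in (26,28,30,32):
  MODEL['dock']=base+[box(-60,66,-w,w,0,6)]
  out={};sc=[]
  for i in range(3):
    v=np.load(f'd{i}.npz');K,W=v['K'],v['W']
    for m in np.load(f'd{i}m.npy'):
        ys,xs=np.where(m)
        if len(xs)<100 or xs.min()<2 or xs.max()>637 or ys.min()<2: continue
        u=np.array([xs.mean(),ys.mean(),1]);ray=W[:3,:3].T@np.linalg.solve(K,u);c=-W[:3,:3].T@W[:3,3];g=c+ray*((.05-c[2])/ray[2])
        s,f=fit('dock',m,[g[0],g[1],0],0.,K,W)
        if f<.7: continue
        sc.append(f);k=min(G,key=lambda k:np.hypot(*(s[:2]-G[k]))); out.setdefault(k,[]).append(np.round([*s,f],4).tolist())
  print(w,np.mean(sc)); 
  for k in sorted(out): print(k,out[k])
```

```text
26 0.92827650478908
A [[0.6023, 0.2271, -0.171, 0.9463], [0.6026, 0.2281, -0.1672, 0.9235]]
B [[0.6125, 0.0824, 0.0146, 0.9231], [0.6127, 0.0848, 0.0261, 0.9213]]
C [[0.6169, -0.0719, -0.1646, 0.9269], [0.6167, -0.0692, -0.1555, 0.9133], [0.6173, -0.0678, -0.1616, 0.9437]]
28 0.9448786292757306
A [[0.6024, 0.2274, -0.171, 0.958], [0.6026, 0.2282, -0.1653, 0.942]]
B [[0.6125, 0.0823, 0.0138, 0.9411], [0.6127, 0.0848, 0.0258, 0.9398]]
C [[0.6169, -0.0719, -0.1634, 0.9437], [0.6167, -0.0692, -0.1555, 0.9325], [0.6173, -0.0679, -0.1591, 0.9571]]
30 0.9577088866915021
A [[0.6023, 0.2279, -0.1687, 0.9611], [0.6026, 0.2284, -0.1658, 0.956]]
B [[0.6125, 0.0823, 0.0133, 0.9591], [0.6127, 0.0845, 0.0256, 0.9561]]
C [[0.6168, -0.0716, -0.1625, 0.9583], [0.6168, -0.0691, -0.1571, 0.9517], [0.6171, -0.0684, -0.1616, 0.9615]]
32 0.955775329044887
A [[0.6023, 0.2282, -0.1733, 0.9524], [0.6027, 0.2289, -0.1636, 0.9482]]
B [[0.6125, 0.083, 0.0171, 0.9651], [0.6127, 0.0838, 0.0236, 0.9558]]
C [[0.617, -0.0709, -0.1586, 0.956], [0.6167, -0.0697, -0.1609, 0.9607], [0.6171, -0.0687, -0.164, 0.9523]]
```

```bash
cat >> h.py <<'E'
MODEL['dock'].append(box(-60,66,-31,31,0,6))
DOCK={'A':(.6025,.2282,-.168),'B':(.6126,.0836,.021),'C':(.617,-.0698,-.161),'D':(.5986,-.2523,.150)}
def off(s,x,y=0.): return np.array([s[0]+x*np.cos(s[2])-y*np.sin(s[2]),s[1]+x*np.sin(s[2])+y*np.cos(s[2])])
def st(t):
    o=arm.observe(); print(t,round(o['clock'],1),np.round(o['position'],4),'gap',round(o['finger_gap'],4),'F',np.round(o['wrist_force'],1))
def seat(c,d):
    g=off(c,.034); ph=c[2]+np.pi; t=off(d,.034); pt=d[2]+np.pi
    arm.let_go(); arm.goto([*g,.16],down(ph)); arm.move_l([*g,.048],rate=.12); arm.grasp(35); st('grip')
    arm.move_l([*g,.215],rate=.15); arm.move_l([*t,.215],rate=.15,orientation=down(pt)); st('over')
    arm.move_l([*t,.135],rate=.1,contact_N=12); 
    print('contact',arm.move_l([*t,.115],rate=.03,contact_N=12)); st('down')
    arm.let_go(); arm.move_l([*t,.25],rate=.2); st('up')
E
python3 - <<'E'
from h import *
seat((.4337,.0899,-.150),DOCK['B'])
E
```

```text
grip 14.3 [0.4672 0.0846 0.0479] gap 0.0237 F [ 0.5 -1.3 -0.8]
over 16.9 [0.646  0.0844 0.2149] gap 0.0238 F [-0.2  0.3 -2.4]
contact True
down 18.5 [0.6463 0.0841 0.1178] gap 0.0236 F [-1.6  0.2  4.6]
up 20.3 [0.6458 0.0843 0.2488] gap 0.0883 F [-0.1  0.1 -0.1]
```

Seated at TCP z 0.1178 (expected 0.118). Next carrier.

Run:
```python
from h import *
seat((.4258,-.0822,.255),DOCK['C'])
arm.goto([.70,-.06,.27],down(np.pi)); arm.dwell(.2)
r,S=find('carrier','wrist',lambda g:.07)
for q in r: print(*q)
r2,S=find('dock','wrist',S=S)
for q in r2: print(*q)
overlay(S[0]['img'],[q for q in r if q[3]>.6],S[1],S[2],'pics/s1.png'); st('')
```

```text
grip 23.6 [ 0.4588 -0.0738  0.048 ] gap 0.024 F [ 0.8 -0.7 -0.1]
over 26.3 [ 0.6499 -0.0754  0.2149] gap 0.0238 F [-0.1 -1.2 -2.9]
contact True
down 27.8 [ 0.6503 -0.0754  0.1179] gap 0.0238 F [-0.4  0.6  5.6]
up 29.7 [ 0.6498 -0.0751  0.2487] gap 0.0882 F [0.2 0.8 0.2]
carrier [0.6161, -0.0682, -0.1658] 0.07 0.972 0.93 
carrier [0.6125, 0.0845, 0.0212] 0.07 0.965 0.73 
carrier [0.5988, -0.2521, 0.1502] 0.07 0.94 0.7 
dock [0.609, 0.0671, -0.2226] 0.0 0.483 0.89 
dock [0.6023, 0.2282, -0.1763] 0.0 0.973 0.81 EDGE
dock [0.5455, -0.0612, -0.1049] 0.0 0.181 0.8 
dock [0.5405, -0.2617, 0.7006] 0.0 0.521 0.71 EDGE
 30.4 [ 0.6994 -0.0604  0.2697] gap 0.0878 F [ 0.4 -0.1  0.4]
```

View pics/s1.png

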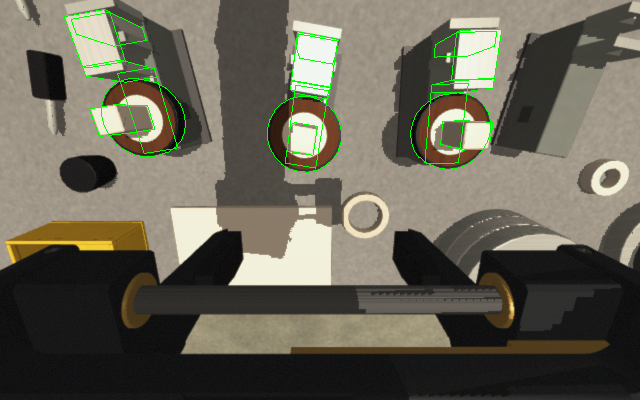

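```bash
cat >> h.py <<'E'
def pins(x,y,S=None):
    arm.goto([x,y,.25],down(np.pi)); arm.dwell(.2)
    r,S=find('pin','wrist'); r=[q for q in r if q[3]>.7 and not q[5]]
    for q in r: print(*q)
    return r,S
def take(p):
    ph=p[2]+np.pi
    arm.let_go(); arm.goto([p[0],p[1],.13],down(ph)); arm.move_l([p[0],p[1],.019],rate=.1); arm.grasp(40); st('pin grip')
    arm.move_l([p[0],p[1],.2],rate=.15)
def insert(d,dz=0.):
    ph=d[2]+np.pi; a=off(d,-.157); 
    arm.goto([*a,.2],down(ph)); arm.move_l([*a,.105+dz],rate=.12); arm.dwell(.2); st('pre')
    c=arm.move_l([*off(d,-.124),.105+dz],rate=.04,contact_N=10)
    o=arm.observe()['position']; print('c1',c,'to go',off(d,-.096)-o[:2])
    if c: st('early'); return False
    c=arm.move_l([*off(d,-.092),.105+dz],rate=.03,contact_N=15)
    o=arm.observe()['position']; u=np.array([np.cos(d[2]),np.sin(d[2])])
    print('c2',c,'short by mm',1000*u@(off(d,-.096)-o[:2])); st('in'); return True
def rel():
    arm.let_go(); p=arm.observe()['position']; arm.move_l([p[0],p[1],.25],rate=.2); st('rel')
E
python3 - <<'E'
from h import *
r,S=pins(.66,-.36)
# dock D: joint mask
md=[np.asarray(d['mask']) for d in arm.silhouettes(S[0],'dock1')]; mc=[np.asarray(d['mask']) for d in arm.silhouettes(S[0],'carrier1')]
c=(.5987,-.2522,.150)
ref=np.zeros((400,640),np.uint8)
for hh in hulls('carrier',c,.07,S[1],S[2])+hulls('dock',c,0.,S[1],S[2]): cv2.fillConvexPoly(ref,np.round(hh).astype(np.int32),1)
u=np.zeros((400,640),bool)
for m in md+mc:
    if (m&(ref>0)).sum()>.6*m.sum(): u|=m
MODEL['combo']=[b+[0,0,.07] for b in MODEL['carrier']]+MODEL['dock']
print(u.sum(),ref.sum(),fit('combo',u,c,0.,S[1],S[2]))
overlay(S[0]['img'],[('combo',c,0.)]+r,S[1],S[2],'pics/D.png'); cv2.imwrite('pics/Draw.png',S[0]['img'])
st('')
E
```

```text
pin [0.5811, -0.4057, -0.143] 0.0 0.917 0.64 
11307 11496 (array([ 0.59778145, -0.25321161,  0.14282429]), np.float64(0.9671122431755066))
 31.9 [ 0.6603 -0.3595  0.2501] gap 0.088 F [ 0.3 -0.1 -0.3]
```

View pics/D.png

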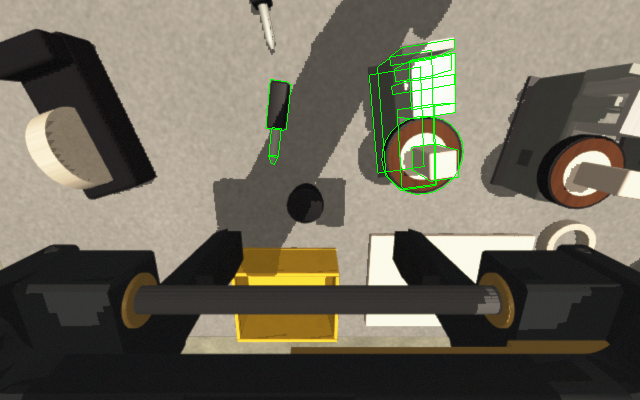

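```bash
sed -i "s/'D':(.5986,-.2523,.150)/'D':(.598,-.2528,.147)/" h.py
python3 - <<'E'
from h import *
take((.5811,-.4057,-.143))
if insert(DOCK['D']): rel()
E
```

```text
pin grip 35.1 [ 0.5811 -0.4058  0.019 ] gap 0.0218 F [-0.2  0.9 -0.5]
pre 38.3 [ 0.4432 -0.276   0.1057] gap 0.0214 F [-0.7  0.9 -1.4]
c1 False to go [0.02806773 0.0041637 ]
c2 False short by mm 0.874698961022321
in 40.5 [ 0.5022 -0.267   0.104 ] gap 0.0217 F [-11.9  -1.6   5. ]
rel 42.5 [ 0.5063 -0.2659  0.2489] gap 0.0881 F [0.1 0.5 0.3]
```

Run:
```python
from h import *
r,S=pins(.53,-.36)
cv2.imwrite('pics/p1.png',S[0]['img'])
c=[q for q in r if abs(q[1][0]-.445)<.06 and abs(q[1][1]+.425)<.06]
if c:
    take(c[0][1])
    if insert(DOCK['C']): rel()
```

```text
pin [0.4461, -0.4252, 0.2158] 0.0 0.869 0.63 
pin [0.506, -0.2411, 0.1789] 0.0 0.719 0.59 
pin grip 46.4 [ 0.4461 -0.4252  0.019 ] gap 0.0218 F [ 0.3  0.4 -0.3]
pre 50.3 [ 0.4625 -0.0446  0.1056] gap 0.0216 F [-0.   0.4 -0.9]
c1 False to go [ 0.0279455  -0.00452341]
c2 False short by mm -1.8349871246622194
in 52.5 [ 0.5241 -0.0547  0.1044] gap 0.0215 F [-5.8  1.   1.8]
rel 54.5 [ 0.5255 -0.0549  0.249 ] gap 0.0882 F [ 0.2 -0.7 -0.4]
```

View pics/p1.png

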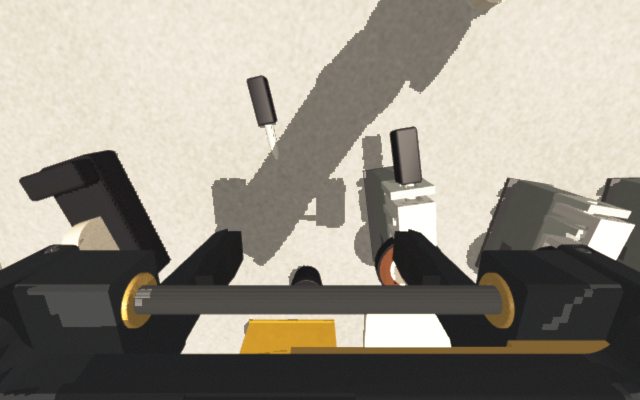

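Run:
```python
from h import *
r,S=pins(.56,.38)
c=[q for q in r if abs(q[1][0]-.431)<.07 and abs(q[1][1]-.422)<.07]
if c:
    take(c[0][1])
    if insert(DOCK['B']): rel()
    arm.goto([.60,.0,.25],down(np.pi)); arm.dwell(.2); S=snap('wrist'); cv2.imwrite('pics/p2.png',S[0]['img'])
```

```text
pin [0.4316, 0.4219, -0.0846] 0.0 0.897 0.64 
pin [0.5978, 0.4244, 0.4468] 0.0 0.895 0.62 
pin grip 59.6 [0.4316 0.4219 0.019 ] gap 0.0218 F [-0.3 -0.9  0.2]
pre 63.4 [0.4561 0.0804 0.1056] gap 0.0216 F [-0.6 -1.  -0.6]
c1 False to go [0.02830152 0.00063338]
c2 False short by mm -0.5949040284079277
in 65.6 [0.5172 0.0815 0.1041] gap 0.0217 F [-9.2 -0.1  4. ]
rel 67.5 [0.5199 0.0816 0.249 ] gap 0.0878 F [-0.2 -0.3 -0.4]
```

View pics/p2.png

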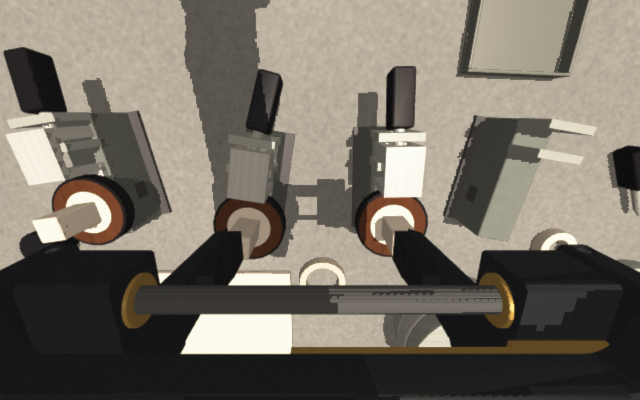

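```bash
cat >> h.py <<'E'
def check(view=(.62,-.02,.27)):
    arm.goto(view,down(np.pi)); arm.dwell(.2)
    r,S=find('pin','wrist',lambda g:.084)
    for q in r:
        for k,d in DOCK.items():
            v=np.array(q[1][:2])-d[:2]; c,s=np.cos(d[2]),np.sin(d[2]); l=[c*v[0]+s*v[1],-s*v[0]+c*v[1]]
            if np.hypot(l[0]+.096,l[1])<.06: print(k,'pin offset from home mm',np.round(1000*np.array([l[0]+.096,l[1]]),1),q)
    return S
E
python3 - <<'E'
from h import *
S=check(); cv2.imwrite('pics/p3.png',S[0]['img'][:200,100:500]); st('')
E
```

```text
B pin offset from home mm [-0.7 -0.7] ('pin', [0.5159, 0.0809, 0.0181], 0.084, np.float64(0.73), 0.86, '')
D pin offset from home mm [0.2 5.9] ('pin', [0.5024, -0.261, 0.0872], 0.084, np.float64(0.712), 0.74, '')
C pin offset from home mm [-3.8  5.6] ('pin', [0.5194, -0.0483, -0.2837], 0.084, np.float64(0.755), 0.62, '')
 68.9 [ 0.6193 -0.0192  0.2695] gap 0.0882 F [-0.3 -0.3 -0.5]
```

```bash
cat >> h.py <<'E'
def push(d,N=10):
    a=off(d,-.165); ph=d[2]+np.pi
    arm.goto([*a,.2],down(ph)); arm.move_l([*a,.088],rate=.12); arm.dwell(.2)
    c=arm.move_l([*off(d,-.120),.088],rate=.025,contact_N=N)
    u=np.array([np.cos(d[2]),np.sin(d[2])]); print('push',c,'x in dock mm',1000*u@(arm.observe()['position'][:2]-np.array(d[:2]))); st('')
    arm.move_l([*a,.088],rate=.05); arm.move_l([*a,.2],rate=.2)
E
python3 - <<'E'
from h import *
arm.grasp(10)
for k in 'BCD': print(k); push(DOCK[k])
arm.let_go(); S=check(); cv2.imwrite('pics/p4.png',np.hstack([cv2.imread('pics/p3.png'),S[0]['img'][:200,100:500]]))
E
```

```text
B
push True x in dock mm -138.6709423511314
 73.5 [0.474  0.0804 0.087 ] gap 0.0007 F [-0.3  0.1 -0.1]
C
push True x in dock mm -139.02960131350133
 77.8 [ 0.4798 -0.0475  0.0869] gap 0.0005 F [-0.6 -0.5  0.7]
D
push True x in dock mm -139.00680233319184
 82.6 [ 0.4604 -0.2729  0.0873] gap 0.0004 F [-0.5  0.2  1.2]
B pin offset from home mm [-0.6 -1.5] ('pin', [0.5161, 0.0801, 0.0557], 0.084, np.float64(0.725), 0.96, '')
C pin offset from home mm [-2.3  4.5] ('pin', [0.5207, -0.0496, -0.2529], 0.084, np.float64(0.772), 0.67, '')
D pin offset from home mm [0.4 5.4] ('pin', [0.5026, -0.2615, 0.0972], 0.084, np.float64(0.704), 0.62, '')
```

View pics/p4.png

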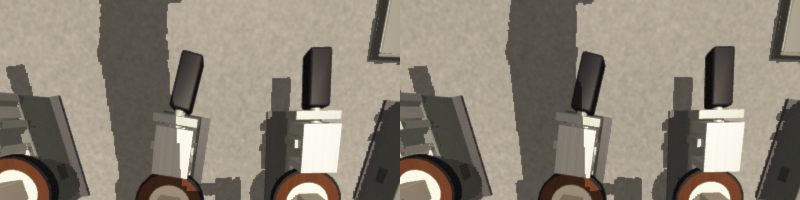

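Run:
```python
from h import *
r,S=pins(.66,.36)
c=[q for q in r if abs(q[1][0]-.598)<.08 and abs(q[1][1]-.424)<.08]
t=(.4208,.2441,-.041+np.pi/4); g=off(t,-.005)
print(arm.solve_ik([*g,.1],down(t[2]+np.pi)))
if c:
    take(c[0][1])
    arm.goto([*g,.15],down(t[2]+np.pi)); print(arm.move_l([*g,.0245],rate=.06,contact_N=8)); st('tray')
    arm.let_go(); arm.move_l([*g,.2],rate=.15); st('up')
    arm.goto([.40,.55,.3],down(np.pi)); p=snap('top')[0]; cv2.imwrite('pics/e1.png',p['img'][130:310,140:520]); q=snap('scene')[0]; cv2.imwrite('pics/e2.png',cv2.resize(q['img'][130:270,150:450],None,fx=2.6,fy=2.6)); st('')
    im=cv2.resize(p['img'][150:310,140:520],(780,328)); cv2.imwrite('pics/e3.png',np.vstack([im,cv2.resize(q['img'][140:250,210:450],(780,270))[:270]]))
```

```text
pin [0.5973, 0.4239, 0.4439] 0.0 0.942 0.9 
[-0.63436014  0.50501375  0.02155004  2.08156262 -0.01977974  0.55520224
  1.71650424]
pin grip 91.7 [0.5973 0.4239 0.019 ] gap 0.0214 F [ 0.1 -0.1  1.1]
False
tray 96.3 [0.4173 0.2408 0.0247] gap 0.0217 F [ 1.  -0.3 -0.2]
up 98.7 [0.4166 0.2404 0.1993] gap 0.0883 F [-0.4  0.2 -0.7]
 100.0 [0.4012 0.5482 0.2995] gap 0.0878 F [-0.5 -0.1  0.2]
```

View pics/e3.png

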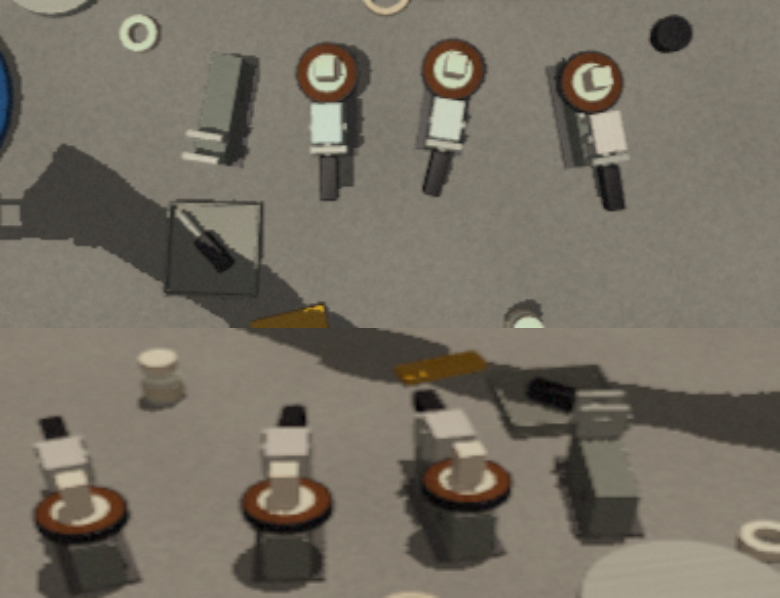

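```bash
python3 -c "
from h import *
print(arm.close_job())"
```

```text
the job is handed in; nothing more can be done
None
```

I handed the job in at about 100 s on the robot's clock. Both carriers on the bench are now docked, all three carriers are pinned and the spare pin lies in the tray. The last pictures agree with this, but the hand-in returned no verdict.

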